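# Crank the violin plate to the gauge station

## Task

On the violin plate gauging bed, wind the plate along with the hand crank that has the longer arm and the tall straight wooden grip: turn it clockwise (seen from above), several full turns, until the small triangular pointer on the front edge of the plate cradle stands in line with the index blade of the dial gauge. Keep the crank down on its square shaft end all the while and leave it there; do not push on the cradle or the gauge, and leave the short crank with the ball knob alone.

Things in the scene. Friction and masses are not known exactly. Their poses are not given: they have to be found in the camera images.
- crank: Loose steel crank on a 16 mm square upright shaft end. Origin on the shaft axis under its hub, 57 mm above the bench; z up, x along the arm. Grip: upright wooden sleeve, 24 mm diameter, spins freely on its pin, axis at x = 45 mm, from z = 26 to 81 mm. Hub 33 mm square, 24 tall, socket 17 mm (3 degrees play); lifted 27 mm it is off. Turning takes 2 to 3 N at the grip; the shaft stays where left.
- cradle: Plywood cradle carrying the arched violin plate (355 x 208 mm, top 66 mm above the bench) along the bed. Origin at the tip of its dark triangular pointer, mid front edge (robot side), 45 mm above the bench. Each clockwise turn of the crank moves it 20 mm along its own +y (to the robot's left), turning back returns it. It starts 40 to 80 mm short of the gauge: 2 to 4 turns.
- gauge: Fixed dial gauge on a steel C frame across the bed, 180 mm tall, column behind the bed. Origin 2 mm behind the index blade, a dark steel post 12 x 8 mm, 24 tall on the bed's front rail, at the pointer's height; axes parallel to the cradle's. The cradle is at the station when, in these axes, its origin has the same y as this one.
- lock_crank (a joint): Angle of the other crank, which clamps the bed: 32 mm arm, black ball knob 24 mm across, centre 100 mm above the bench, on a round grey pedestal like the long crank's. The two pedestals stand 260 mm apart along the front of the bed, either way round. 0 at the start; leave alone.
There are look-alikes about, which are no part of the job. There is more than one size of the crank; the one meant has the size given above.

How it is judged:
At the end, for the whole second after the job is handed in: The cradle's pointer stands within 10 mm of the gauge's index blade along the travel, at rest, and the long-armed crank still sits down on its square shaft end (raised less than 8 mm, upright within 10 degrees) (y of cradle in the frame of gauge between -0.01 and 0.01 m and linear speed of cradle below 0.005 m/s and height (world z) of crank below 0.065 m and angle between crank's own z axis and vertical below 0.175 rad); the robot touches nothing.
It fails at once if the long-armed crank comes up off its square shaft end (lifted 18 mm or more) (height (world z) of crank above 0.075 m).
It fails at once if the short crank with the ball knob is turned more than 20 degrees (value of joint lock_crank above 0.35 rad or value of joint lock_crank below -0.35 rad).
It fails at once if the robot pushes on the cradle with its plate, or on the gauge (over 5 N) (contact force between any of cradle, gauge and the fingers above 5 N or contact force between any of cradle, gauge and the arm above 5 N).
It also fails if it takes over 72 s, if anything falls off the work surface, if the arm or the gripper's body presses on something with over 40 N, if the wrist force passes 120 N, or if a joint passes its speed limit or range.

## Robot

A 6-joint arm with a two-finger parallel gripper is mounted at the origin on the work surface. World frame = base frame: x ahead of the robot, y to its left, z up, the work surface at z = 0. Lengths are in m, angles in rad, forces in N, time in s.
With the tool pointing down it reaches from about 0.375 to 0.9 m from the base axis. Payload 3.1 kg.
Tool frame: the origin (TCP) lies at the very end of the fingers, on their centre line; the grasp point (between the pads) lies 19 mm behind it; z points along the fingers, y is the direction in which the jaws open and shut (so a half turn about z gives the same grasp; the last joint's range is limited). The gripper opens to 87 mm and grips with 3 to 60 N. Pads are 19 mm wide; open, the fingers measure 117 mm over their backs; the gripper's body (75 mm by 190 mm) begins 51 mm behind the grasp point.
Start: joints at [1.095, 0.527, 1.433, -0, 1.181, -0.178], TCP at [0.183, 0.598, 0.223] pointing down, gripper open.
Joint ranges: [-3.08, 3.08], [-0.75, 2.2], [0.22, 2.44], [-1.43, 4.57], [0, 2.65], [-2.85, 2.85]. Speed limits (rad/s): [2.79, 2.79, 3.14, 3.14, 3.14, 3.14].

## Interface

Orientations are given as a unit quaternion [x, y, z, w].
In Python, from rig import robot gives the robot as it stands.
- The arm moves only by the tool arm_command, never from a script. Its argument "targets" is a list of rows, each a list of 5 numbers: the shift along the tool's x, y, z in cm, then the turn about the tool's z in rad, then the finger opening in cm, from 0 to 8.7. In form: [[dx, dy, dz, spin, hand], ...]. A call has 1 to 5 rows; each row is the pose to reach, as a shift and turn from the pose commanded when the call began, along the tool's axes at that moment; what a row does not reach only later rows make up. A row lasts 1/8 s, in which the tool goes at most 62.5 mm and 10.7 degrees, less where a joint would pass 70% of its speed; a pose out of reach is approached as far as the arm can. A call with a gripper value outside its range is refused whole. The fingers move at their own pace and stop on an object; "newtons" is the grip in N (left out, the last holds). Time passes only in rows, so rows that repeat a pose let the fingers close. It gives the time, the measured TCP pose, the force and the opening at its end, in the units of the state.
- robot.get_obs(): the state, without advancing time (a new reading comes with each control period).
- robot.camera(name): name is "scene" or "top" or "wrist"; returns (picture, depth): 420x560x3 uint8, red, green, blue; 420x560 float32, m along the optical axis (not along the pixel's ray), 0 where there is no reading.
- robot.camera_model(name): a dict with "mtx" (3x3 intrinsics, pixels), "extrinsics" (4x4, takes a point from world to camera coordinates). Camera axes: x right, y up, looking along -z (the intrinsics and any distortion apply to the point x, -y, -z); pixel columns grow to the right and rows downward; lengths in m; the calibration is good to about 2 mm. A picture is of the moment at which its call begins: read the wrist's pose just before it. camera_model takes no time and is no camera call; for the wrist camera it gives the pose at the moment of the call.
- robot.hand_in(): hands the job in, once; it reports no verdict.
The state is a dict: "time": time; "q": joint angles; "joint_velocities": joint speeds; "joint_torque": joint torques, N m; "position": TCP position; "tool_rot": TCP orientation; "ft_force": force on the tool from outside, world axes, zero at the start; "moment": the same for the moment, N m; "grip_width": finger opening in m.
Only numpy, scipy, OpenCV 4.12 (cv2) and the standard library are available. Lean on these libraries where they do the work, as an engineer would, in place of code of your own. Each camera call takes 0.05 s, during which the arm holds its last target.

## Working session

There is one attempt and no reset: what is moved stays moved. The work goes in short steps, Python scripts to look and compute and a tool call to move; the robot and the scene stay as the last step left them, time stands still between calls to the robot, and variables do not carry over. Pictures are saved under pics/ and viewed, and the job is handed in when it is done.

Besides the shell and the picture viewer there is one more tool, called after "Request:" as name(argument=value, ...), one argument or row to a line, values as JSON. arm_command: Moves the arm, as the interface text tells. Its arguments: {"type":"object","properties":{"targets":{"type":"array","items":{"type":"array","items":{"type":"number"}}},"newtons":{"type":"number"}},"required":["targets"]}

```bash
mkdir -p pics; ls
cat > h.py <<'E'
import numpy as np, cv2
from rig import robot
def shot(n,f):
    m=robot.camera_model(n); p,d=robot.camera(n)
    cv2.imwrite('pics/'+f+'.png',p[:,:,::-1]); np.savez('pics/'+f+'.npz',p=p,d=d,K=m['mtx'],E=m['extrinsics'])
def load(f): return np.load('pics/'+f+'.npz')
def ray(f,u,v):
    z=load(f);E=z['E'];r=np.linalg.inv(z['K'])@[u,v,1];r=np.array([r[0],-r[1],-r[2]])
    R=E[:3,:3].T; return -R@E[:3,3],R@r
def atz(f,u,v,h):
    o,r=ray(f,u,v);return o+r*(h-o[2])/r[2]
def px(f,u,v):
    z=load(f);d=z['d'][int(round(v)),int(round(u))];o,r=ray(f,u,v);return o+r*d
def crop(f,u0,v0,u1,v1,s,out):
    p=load(f)['p'][v0:v1,u0:u1,::-1];cv2.imwrite('pics/'+out+'.png',cv2.resize(p,None,fx=s,fy=s,interpolation=cv2.INTER_CUBIC))
E
python3 - <<'E'
from h import *
o=robot.get_obs();print(o)
shot('scene','s0');shot('top','t0')
E
```

```text
pics
{'time': 0.0, 'q': array([ 1.09550650e+00,  5.28480072e-01,  1.43391577e+00, -1.74780496e-05,
        1.18137511e+00, -1.78509097e-01]), 'joint_velocities': array([-1.64361311e-04,  3.76795940e-04, -6.71145578e-04, -3.30842464e-04,
        4.79823303e-05, -1.60071055e-03]), 'joint_torque': array([-8.30719864e-05, -4.40043390e+01, -1.76590794e+01,  6.29841350e-02,
        5.83103439e-02, -1.62269948e-04]), 'position': array([0.1824166 , 0.59701687, 0.2215588 ]), 'tool_rot': array([ 1.47842999e-01,  9.89010243e-01, -1.03406704e-03, -3.42082148e-04]), 'ft_force': array([ 0.42015526,  0.35786861, -0.51694984]), 'moment': array([ 0.02250552,  0.01696164, -0.01113501]), 'grip_width': 0.08709575512426541}
```

View pics/s0.png

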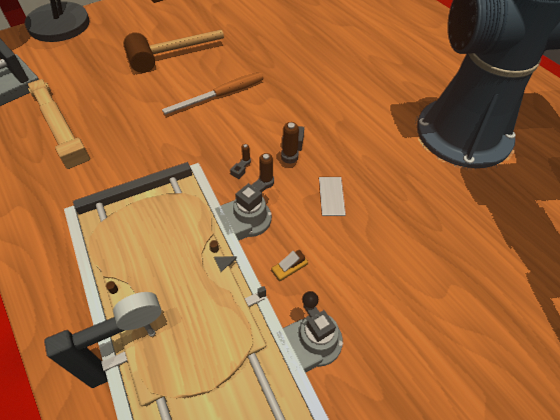

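View pics/t0.png

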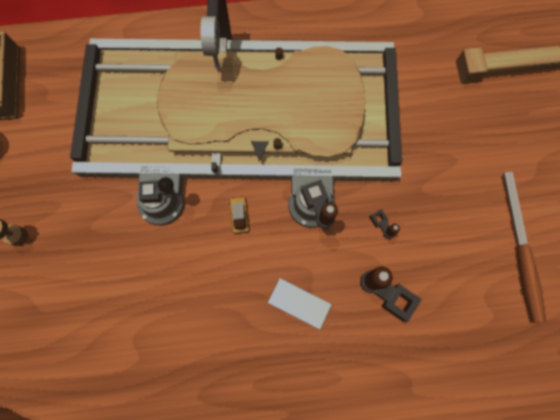

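The scene view shows the long crank mounted at about (250,200) with its grip at (266,165), and the ball-knob crank at (320,325). The blade is at (262,293) and the pointer at (226,262). In the top view the crank hub is at (314,194), its grip at (328,210), the pointer tip at (261,160) and the blade at (216,165). Loose look-alike cranks lie at (385,225) and (390,290).

Run:
```python
from h import *
crop('t0',130,120,430,330,2.6,'t0c'); crop('s0',190,110,370,370,2.3,'s0c')
```

```text
(no output)
```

View pics/t0c.png

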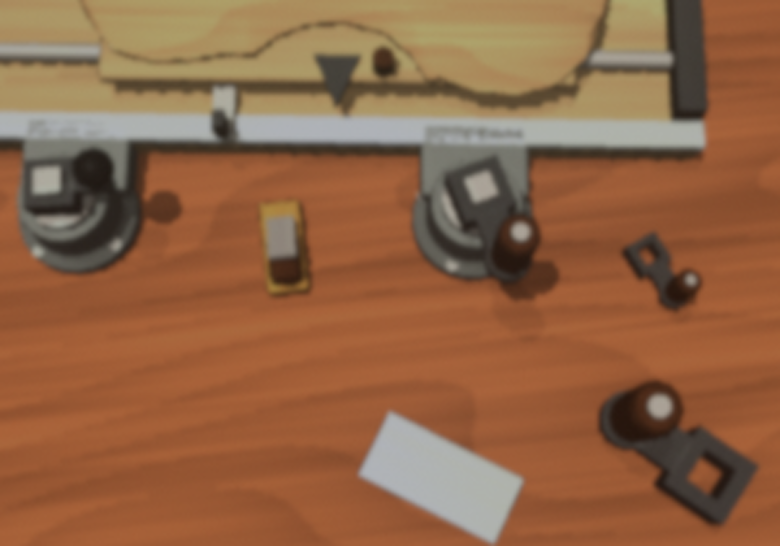

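View pics/s0c.png

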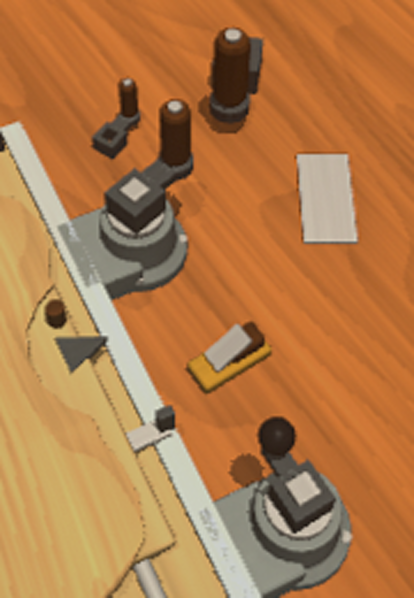

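Run:
```python
from h import *
np.set_printoptions(precision=4,suppress=True)
T=lambda x,y:(130+x/2.6,120+y/2.6)
S=lambda x,y:(190+x/2.3,110+y/2.3)
for n,t,s,h in [('shaft',(481,187),(135,188),.081),('griptop',(520,232),(175,106),.138),('pointer',(342,103),(105,345),.045),('blade',(221,127),(165,412),.06),('lockshaft',(46,181),(303,486),.081),('ball',(92,168),(276,434),.1),
 ('biggrip',(659,407),(232,36),.1),('smallgrip',(690,281),(126,83),.05),('tool',(285,230),(230,345),.02),('bladepost top',(224,112),(165,408),.0615)]:
    print(n,atz('t0',*T(*t),h),px('t0',*T(*t)),atz('s0',*S(*s),h),px('s0',*S(*s)))
    # triangulate
    o1,r1=ray('t0',*T(*t));o2,r2=ray('s0',*S(*s))
    k=np.linalg.lstsq(np.c_[r1,-r2],o2-o1,rcond=None)[0]; a=o1+k[0]*r1;b=o2+k[1]*r2
    print('   tri',(a+b)/2,np.linalg.norm(a-b))
```

```text
shaft [ 0.5193 -0.0622  0.081 ] [ 0.5183 -0.0618  0.0845] [ 0.5148 -0.0636  0.081 ] [ 0.515  -0.0632  0.0816]
   tri [ 0.5172 -0.0609  0.0862] 0.0018465474069649095
griptop [ 0.4753 -0.0729  0.138 ] [ 0.474  -0.0721  0.1433] [ 0.4715 -0.0734  0.138 ] [ 0.4719 -0.0728  0.1388]
   tri [ 0.4738 -0.0716  0.1416] 0.0019685300706817504
pointer [0.596  0.0147 0.045 ] [0.6046 0.0146 0.0224] [0.5943 0.0222 0.045 ] [0.5908 0.0141 0.0291]
   tri [0.5953 0.0171 0.0407] 0.006607468190569113
blade [0.5832 0.0919 0.06  ] [0.5858 0.0927 0.0529] [0.5898 0.0965 0.06  ] [0.5892 0.0955 0.0574]
   tri [0.5872 0.0927 0.0499] 0.0007439028934982845
lockshaft [0.5534 0.1969 0.081 ] [0.5522 0.1959 0.0846] [0.5495 0.1951 0.081 ] [0.5504 0.1959 0.0841]
   tri [0.5514 0.1959 0.086 ] 0.0011143323456595606
ball [0.5518 0.1645 0.1   ] [0.5478 0.1619 0.1115] [0.5491 0.1636 0.1   ] [0.5523 0.1667 0.1098]
   tri [0.5504 0.1642 0.1031] 0.0009400369258471595
biggrip [ 0.3764 -0.1405  0.1   ] [ 0.3759 -0.1388  0.1071] [ 0.3715 -0.1426  0.1   ] [ 0.3772 -0.1349  0.1091]
   tri [ 0.3755 -0.1385  0.1058] 0.0015808751569996455
smallgrip [ 0.4536 -0.1852  0.05  ] [ 0.4526 -0.1835  0.0558] [ 0.4502 -0.1869  0.05  ] [ 0.4529 -0.1819  0.056 ]
   tri [ 0.4525 -0.1835  0.0546] 0.0008784495511836439
tool [0.5227 0.0607 0.02  ] [0.5216 0.0604 0.0241] [0.5104 0.061  0.02  ] [0.5128 0.0641 0.0271]
   tri [0.5168 0.063  0.0322] 0.008005304967198043
bladepost top [0.5923 0.089  0.0615] [0.5966 0.0902 0.0505] [0.5886 0.0946 0.0615] [0.5875 0.0927 0.0568]
   tri [0.5903 0.0916 0.0607] 0.006632710140237317
```

Request:
arm_command(
  targets=[
    [-3.8,-4.4,0,-0.06,8.7],
    [-7.6,-8.8,0,-0.12,8.7],
    [-11.4,-13.3,0,-0.18,8.7],
    [-15.2,-17.7,0,-0.24,8.7],
    [-19,-22.2,0,-0.297,8.7],
  ],
  newtons=15,
)

```text
time: 0.72
position: [0.2999, 0.3281, 0.2224]
tool_rot: [-0.001, 1.0, -0.0, 0.0]
ft_force: [0.2, 0.1, -1.1]
grip_width: 0.0872
```

Request:
arm_command(
  targets=[
    [-2.5,-5.6,0,0,8.7],
    [-5.0,-11.2,0,0,8.7],
    [-7.5,-16.8,0,0,8.7],
    [-10,-22.4,0,0,8.7],
    [-12,-28,0,0,8.7],
  ],
)

```text
time: 1.35
position: [0.4204, 0.0478, 0.2226]
tool_rot: [0.0, 1.0, 0.0, 0.0]
ft_force: [1.2, 0.1, 0.3]
grip_width: 0.0866
```

Request:
arm_command(
  targets=[
    [-2,-5,0,0,8.7],
    [-4.4,-9,0,0,8.7],
    [-5.4,-12,0,0,8.7],
    [-5.4,-12,0,0,8.7],
  ],
)

```text
time: 1.85
position: [0.4744, -0.0722, 0.2223]
tool_rot: [0.002, 1.0, -0.0, 0.0]
ft_force: [-0.7, 0.2, -0.0]
grip_width: 0.087
```

Run:
```python
from h import *
print(robot.get_obs()['position'])
shot('wrist','w1')
```

```text
[ 0.47444705 -0.07217357  0.22227263]
```

View pics/w1.png

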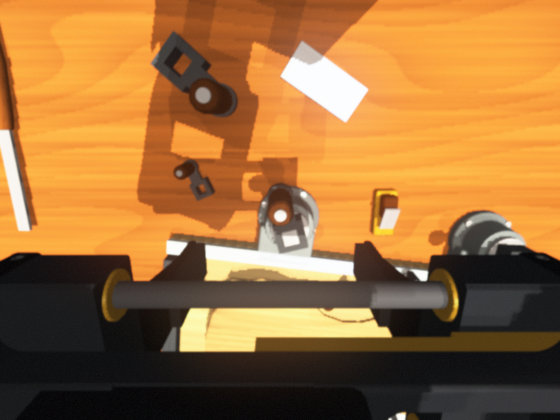

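Run:
```python
from h import *
crop('w1',220,160,350,270,5,'w1c')
print(atz('w1',281,215,.139),px('w1',281,215),atz('w1',291,238,.085),px('w1',291,238))
```

```text
[ 0.47529576 -0.0712567   0.139     ] [ 0.47434678 -0.07126733  0.14192369] [ 0.51867073 -0.06043329  0.085     ] [ 0.51894    -0.06040766  0.08434458]
```

View pics/w1c.png

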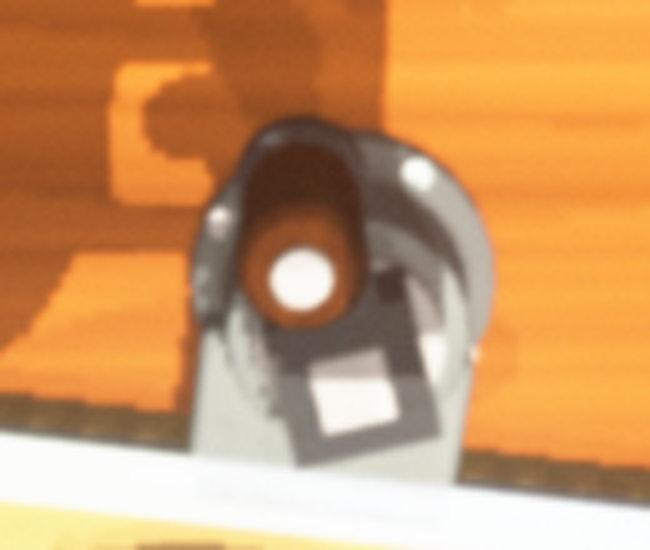

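Grip top at (280,215.6), so about (0.4745, -0.0715). The shaft is at (0.5185, -0.061), giving a radius of 45 mm, which matches. Next I descend and grip.

Request:
arm_command(
  targets=[
    [0,0.07,5,0,8.7],
    [0,0.07,9,0,8.7],
    [0,0.07,11.5,0,8.7],
    [0,0.07,12.5,0,8.7],
    [0,0.07,12.5,0,5],
  ],
)

```text
time: 2.52
position: [0.4731, -0.0685, 0.0974]
tool_rot: [-0.001, 1.0, 0.0, -0.001]
ft_force: [-0.3, -0.0, 0.5]
grip_width: 0.0826
```

Request:
arm_command(
  targets=[
    [0,0,0,0,1.5],
    [0,0,0,0,1.5],
    [0,0,0,0,1.5],
    [0,0,0,0,1.5],
    [0,0,0,0,1.5],
  ],
  newtons=15,
)

```text
time: 3.15
position: [0.4736, -0.0695, 0.0977]
tool_rot: [-0.0, 1.0, -0.0, 0.0]
ft_force: [-0.7, -0.1, -0.1]
grip_width: 0.035
```

Request:
arm_command(
  targets=[
    [0,0,0,0,1.5],
    [0,0,0,0,1.5],
    [0,0,0,0,1.5],
    [0,0,0,0,1.5],
  ],
)

```text
time: 3.65
position: [0.4737, -0.0696, 0.0976]
tool_rot: [-0.0, 1.0, -0.0, 0.0]
ft_force: [-0.5, -1.1, 0.5]
grip_width: 0.0233
```

Run:
```python
from h import *
o=robot.get_obs();print(o['position'],o['ft_force'],o['grip_width'])
c=np.array([.5185,-.061]);g=np.array([.4745,-.0715]);r=g-c;print(np.linalg.norm(r))
r=r/np.linalg.norm(r)*.045;a0=np.arctan2(r[1],r[0])
for k in range(4):
    P=lambda a:.045*np.array([np.cos(a),np.sin(a)])
    b=a0-k*np.pi/2
    print([[float(round(-100*(P(b-i*np.pi/10)-P(b))[0],2)),float(round(100*(P(b-i*np.pi/10)-P(b))[1],2))] for i in range(1,6)])
```

```text
[ 0.47369001 -0.06960641  0.09757146] [-0.49770026 -1.11375901  0.50816177] 0.02334363584408675
0.04523549491273417
[[0.11, 1.4], [-0.22, 2.77], [-0.96, 3.97], [-2.03, 4.88], [-3.33, 5.42]]
[[-1.4, 0.11], [-2.77, -0.22], [-3.97, -0.96], [-4.88, -2.03], [-5.42, -3.33]]
[[-0.11, -1.4], [0.22, -2.77], [0.96, -3.97], [2.03, -4.88], [3.33, -5.42]]
[[1.4, -0.11], [2.77, 0.22], [3.97, 0.96], [4.88, 2.03], [5.42, 3.33]]
```

Request:
arm_command(
  targets=[
    [0.11,1.4,0,0,1.5],
    [-0.22,2.77,0,0,1.5],
    [-0.96,3.97,0,0,1.5],
    [-2.03,4.88,0,0,1.5],
    [-3.33,5.42,0,0,1.5],
  ],
)

```text
time: 4.28
position: [0.5087, -0.0167, 0.0974]
tool_rot: [-0.002, 1.0, -0.002, 0.001]
ft_force: [0.8, -14.8, -6.1]
grip_width: 0.0238
```

Run:
```python
from h import *
for i in range(2):
  shot('top','t1');o=robot.get_obs();print(o['position'],o['ft_force'],o['moment'],o['grip_width'])
crop('t1',180,120,430,290,3,'t1c')
```

```text
[ 0.51077784 -0.0165175   0.09755148] [ 2.59566973 -9.01447874 -6.0224395 ] [-1.5416242  -0.13302733  0.05473608] 0.023314219608489194
[ 0.509628   -0.0164309   0.09737976] [  0.69942681 -10.04700118  -3.43814917] [-1.73615754 -0.26063716 -0.01659287] 0.023329133423503453
```

View pics/t1c.png

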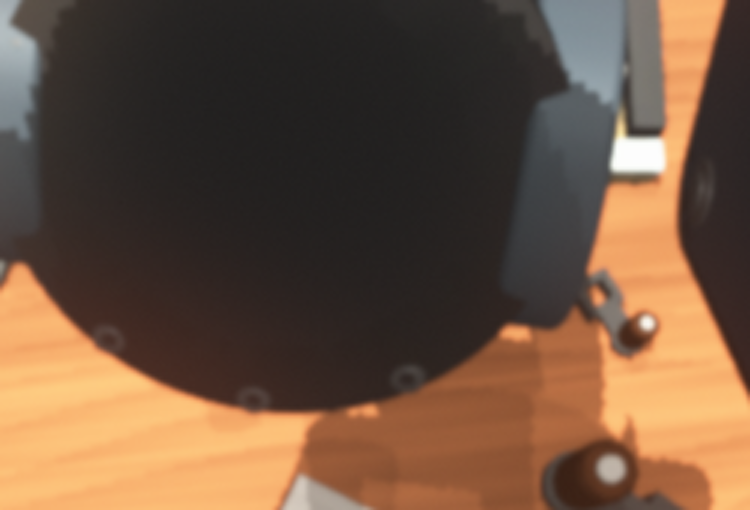

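Run:
```python
from h import *
shot('wrist','w2');shot('scene','s2')
a=load('w2')['p'];b=load('s2')['p'][90:370,180:460]
import cv2
cv2.imwrite('pics/c2.png',np.hstack([cv2.resize(a[100:,130:450],(400,400)),cv2.resize(b,(400,400))])[:,:,::-1])
```

```text
(no output)
```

View pics/c2.png

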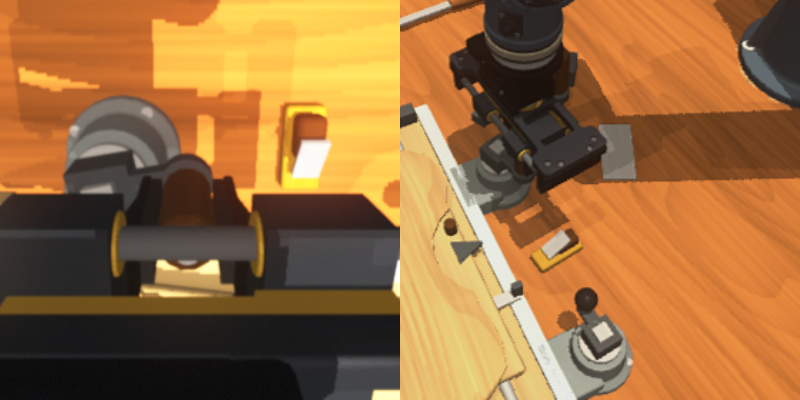

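The wrist view shows the crank arm turned to the left with the grip held at about (185,220). The scene view shows the pointer at (465,250) moving toward the blade at (516,288). I'll shift 1 mm inward to cut the radial force and continue.

Request:
arm_command(
  targets=[
    [-1.4,0.03,0,0,1.5],
    [-2.77,-0.34,0,0,1.5],
    [-3.97,-1.08,0,0,1.5],
    [-4.88,-2.15,0,0,1.5],
    [-5.42,-3.45,0,0,1.5],
  ],
)

```text
time: 5.1
position: [0.5617, -0.0493, 0.0975]
tool_rot: [-0.0, 1.0, 0.001, 0.0]
ft_force: [-0.8, 3.0, 1.0]
grip_width: 0.0233
```

Request:
arm_command(
  targets=[
    [-0.11,-1.4,0,0,1.5],
    [0.22,-2.77,0,0,1.5],
    [0.96,-3.97,0,0,1.5],
    [2.03,-4.88,0,0,1.5],
    [3.33,-5.42,0,0,1.5],
  ],
)

```text
time: 5.72
position: [0.5279, -0.1054, 0.0978]
tool_rot: [0.0, 1.0, -0.001, 0.001]
ft_force: [2.6, 0.9, -0.3]
grip_width: 0.0235
```

Request:
arm_command(
  targets=[
    [1.4,-0.11,0,0,1.5],
    [2.77,0.22,0,0,1.5],
    [3.97,0.96,0,0,1.5],
    [4.88,2.03,0,0,1.5],
    [5.42,3.33,0,0,1.5],
  ],
)

```text
time: 6.35
position: [0.4735, -0.0697, 0.0976]
tool_rot: [-0.0, 1.0, -0.0, 0.001]
ft_force: [5.0, -2.9, -1.7]
grip_width: 0.0237
```

Run:
```python
from h import *
o=robot.get_obs();print(o['position'],o['ft_force'],o['moment'],o['grip_width'])
shot('wrist','w3');shot('scene','s3')
a=load('w3')['p'];b=load('s3')['p'][90:370,180:460]
cv2.imwrite('pics/c3.png',np.hstack([cv2.resize(a[100:,130:450],(400,400)),cv2.resize(b,(400,400))])[:,:,::-1])
```

```text
[ 0.47348926 -0.06972455  0.09762617] [ 4.95727645 -2.86265614 -1.72364782] [-0.28473894 -0.97126174 -0.01747081] 0.023706136994097262
```

View pics/c3.png

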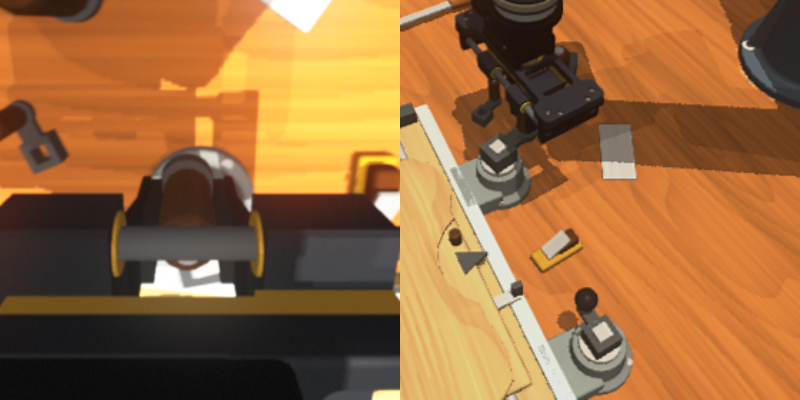

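Request:
arm_command(
  targets=[
    [0.08,1.4,0,0,1.5],
    [-0.25,2.77,0,0,1.5],
    [-0.99,3.97,0,0,1.5],
    [-2.06,4.88,0,0,1.5],
    [-3.36,5.42,0,0,1.5],
  ],
)

```text
time: 7.08
position: [0.5072, -0.017, 0.0973]
tool_rot: [-0.002, 1.0, -0.002, -0.001]
ft_force: [-0.2, -13.3, -1.7]
grip_width: 0.0234
```

Request:
arm_command(
  targets=[
    [-1.4,0.11,0,0,1.5],
    [-2.77,-0.22,0,0,1.5],
    [-3.97,-0.96,0,0,1.5],
    [-4.88,-2.03,0,0,1.5],
    [-5.42,-3.33,0,0,1.5],
  ],
)

```text
time: 7.7
position: [0.5611, -0.0477, 0.0975]
tool_rot: [-0.0, 1.0, 0.001, -0.001]
ft_force: [0.7, 4.0, 3.2]
grip_width: 0.0234
```

Request:
arm_command(
  targets=[
    [-0.11,-1.4,0,0,1.5],
    [0.22,-2.77,0,0,1.5],
    [0.96,-3.97,0,0,1.5],
    [2.03,-4.88,0,0,1.5],
    [3.33,-5.42,0,0,1.5],
  ],
)

```text
time: 8.32
position: [0.5276, -0.1055, 0.0977]
tool_rot: [0.0, 1.0, -0.001, 0.001]
ft_force: [2.1, -0.4, 0.8]
grip_width: 0.0234
```

Request:
arm_command(
  targets=[
    [1.4,-0.11,0,0,1.5],
    [2.77,0.22,0,0,1.5],
    [3.97,0.96,0,0,1.5],
    [4.88,2.03,0,0,1.5],
    [5.42,3.33,0,0,1.5],
  ],
)

```text
time: 8.95
position: [0.4734, -0.0695, 0.0975]
tool_rot: [-0.0, 1.0, 0.0, 0.0]
ft_force: [4.7, -2.1, 0.3]
grip_width: 0.0236
```

Run:
```python
from h import *
o=robot.get_obs();print(o['position'],o['ft_force'],o['moment'],o['grip_width'])
shot('scene','s4')
crop('s4',160,160,310,320,4,'s4c')
```

```text
[ 0.47340771 -0.06953322  0.09752778] [ 4.68879446 -2.13066071  0.27424448] [-0.21558404 -0.79788566 -0.04487049] 0.023647583723353887
```

View pics/s4c.png

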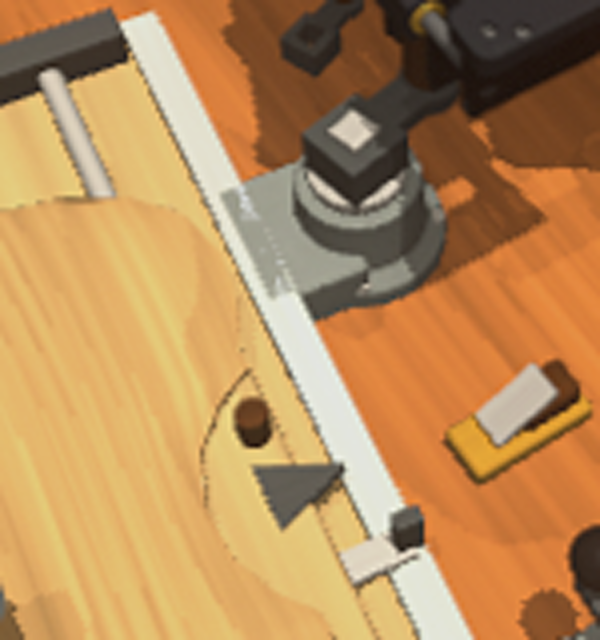

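Run:
```python
from h import *
a=load('t0')['p'][145:180,200:280];b=load('s4')['p'][265:310,230:280]
cv2.imwrite('pics/b.png',np.vstack([cv2.resize(a,None,fx=9,fy=9,interpolation=2),cv2.copyMakeBorder(cv2.resize(b,None,fx=6,fy=6,interpolation=2),0,0,0,720-300,0)])[:,:,::-1])
```

```text
(no output)
```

View pics/b.png

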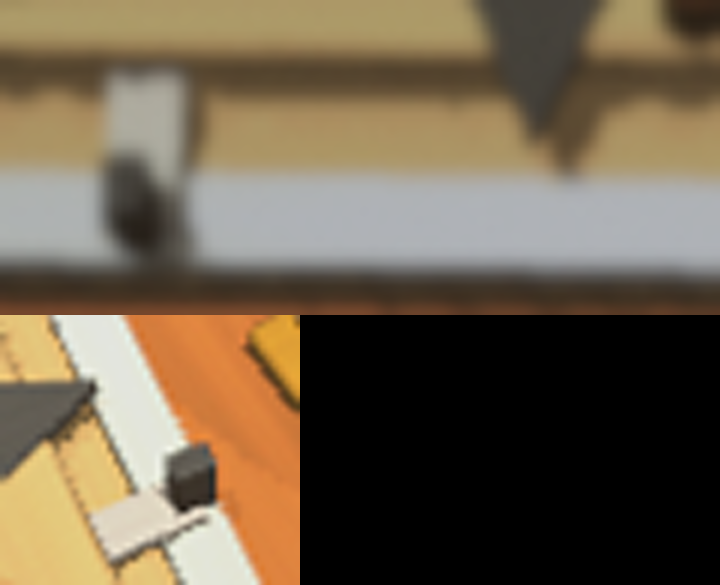

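Run:
```python
from h import *
np.set_printoptions(precision=4,suppress=True)
d=np.array([.034,.257]);d/=np.linalg.norm(d)
o1,r1=ray('t0',213.9,163.9);o2,r2=ray('s4',261.7,289.2)
k=np.linalg.lstsq(np.c_[r1,-r2],o2-o1,rcond=None)[0];a=o1+k[0]*r1;b=o2+k[1]*r2;print('tri',a,b)
for h in(.052,.056,.06):
  A=atz('t0',213.9,163.9,h);B=atz('s4',261.7,289.2,h);print(h,A,B,A[:2]@d,B[:2]@d)
P0=atz('t0',259.7,160,.045);P1=atz('s4',245.5,276.2,.045);print(P0,P0[:2]@d,P1,P1[:2]@d)
P=atz('s0',190+105/2.3,110+345/2.3,.045);print(P,P[:2]@d)
```

```text
tri [0.5922 0.093  0.0594] [0.5896 0.0961 0.0588]
0.052 [0.595  0.0939 0.052 ] [0.588  0.0933 0.052 ] 0.17109074582586187 0.16966270296175187
0.056 [0.5935 0.0934 0.056 ] [0.589 0.095 0.056] 0.1704457432213537 0.17138875700772305
0.06 [0.5919 0.093  0.06  ] [0.5899 0.0966 0.06  ] 0.16980074061684555 0.17311481105369414
[0.5957 0.0178 0.045 ] 0.09580081898429565 [0.5961 0.0567 0.045 ] 0.13439567607498518
[0.5943 0.0222 0.045 ] 0.09997371198841001
```

Request:
arm_command(
  targets=[
    [0.08,1.4,0,0,1.5],
    [-0.25,2.75,0,0,1.5],
    [-0.99,3.92,0,0,1.5],
    [-2.06,4.8,0,0,1.5],
    [-3.36,5.32,0,0,1.5],
  ],
)

```text
time: 9.62
position: [0.507, -0.0172, 0.0973]
tool_rot: [-0.001, 1.0, -0.001, -0.001]
ft_force: [0.0, -9.1, 1.5]
grip_width: 0.0235
```

Request:
arm_command(
  targets=[
    [-1.4,0.11,0,0,1.5],
    [-2.77,-0.2,0,0,1.5],
    [-3.97,-0.92,0,0,1.5],
    [-4.88,-1.95,0,0,1.5],
    [-5.42,-3.23,0,0,1.5],
  ],
)

```text
time: 10.25
position: [0.5609, -0.047, 0.0974]
tool_rot: [-0.0, 1.0, 0.002, -0.002]
ft_force: [0.5, 2.5, 4.4]
grip_width: 0.0234
```

Request:
arm_command(
  targets=[
    [-0.11,-1.4,0,0,1.5],
    [0.22,-2.77,0,0,1.5],
    [0.96,-3.97,0,0,1.5],
    [2.03,-4.88,0,0,1.5],
    [3.33,-5.42,0,0,1.5],
  ],
)

```text
time: 10.88
position: [0.528, -0.1054, 0.0977]
tool_rot: [0.0, 1.0, -0.001, 0.001]
ft_force: [2.9, -0.2, 2.5]
grip_width: 0.0234
```

Request:
arm_command(
  targets=[
    [1.4,-0.11,0,0,1.5],
    [2.77,0.22,0,0,1.5],
    [3.97,0.96,0,0,1.5],
    [4.88,2.03,0,0,1.5],
    [5.42,3.33,0,0,1.5],
  ],
)

```text
time: 11.5
position: [0.4734, -0.0695, 0.0975]
tool_rot: [-0.0, 1.0, 0.0, -0.0]
ft_force: [4.0, -2.4, 0.5]
grip_width: 0.0234
```

Run:
```python
from h import *
o=robot.get_obs();print(o['position'],o['ft_force'],o['moment'],o['grip_width'])
shot('scene','s5')
crop('s5',200,200,300,320,5,'s5c')
```

```text
[ 0.47341137 -0.06949138  0.09752523] [ 4.03243046 -2.44022054  0.54320777] [-0.30210113 -0.79073714 -0.04917886] 0.023398750649239877
```

View pics/s5c.png

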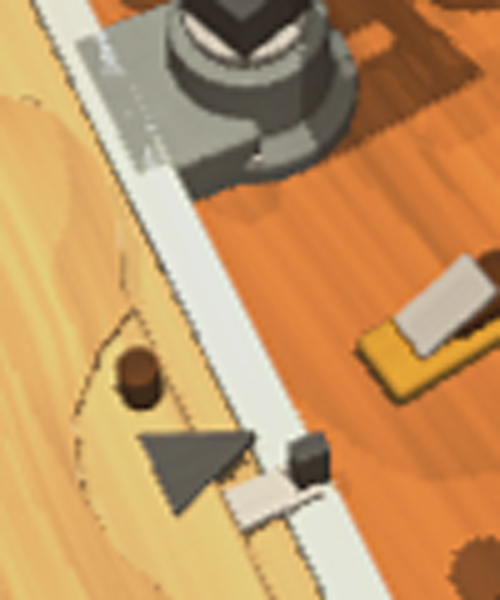

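Run:
```python
from h import *
d=np.array([.034,.257]);d/=np.linalg.norm(d)
P=atz('s5',251.2,287,.045);print(P,P[:2]@d)
for p in [(246,276.7),(245.5,276.2)]: print(atz('s4',*p,.045)[:2]@d)
P=atz('s5',200+308/5,200+480/5,.045);print('blade front mid at 45',P[:2]@d, P)
P=atz('s5',200+308/5,200+444/5,.057);print('blade top',P[:2]@d, P)
```

```text
[0.5983735  0.07805906 0.045     ] 0.15586325517629898
0.13557095163632432
0.13439567607498518
blade front mid at 45 0.17714532710822456 [0.59278507 0.10026589 0.045     ]
blade top 0.17113549434664058 [0.58897567 0.09470766 0.057     ]
```

Request:
arm_command(
  targets=[
    [0.08,1.4,0,0,1.5],
    [-0.25,2.75,0,0,1.5],
    [-0.99,3.9,0,0,1.5],
    [-2.06,4.77,0,0,1.5],
    [-3.36,5.28,0,0,1.5],
  ],
)

```text
time: 12.18
position: [0.5075, -0.0172, 0.0974]
tool_rot: [-0.001, 1.0, -0.0, -0.001]
ft_force: [-0.6, -6.4, 1.8]
grip_width: 0.0233
```

Request:
arm_command(
  targets=[
    [-1.4,0.11,0,0,1.5],
    [-2.77,-0.2,0,0,1.5],
    [-3.97,-0.92,0,0,1.5],
    [-4.88,-1.95,0,0,1.5],
    [-5.42,-3.23,0,0,1.5],
  ],
)

```text
time: 12.8
position: [0.5616, -0.0486, 0.0973]
tool_rot: [0.0, 1.0, 0.002, -0.001]
ft_force: [-2.4, 2.7, 5.0]
grip_width: 0.0233
```

Request:
arm_command(
  targets=[
    [-0.11,-1.4,0,0,1.5],
    [0.22,-2.77,0,0,1.5],
    [0.96,-3.97,0,0,1.5],
    [2.03,-4.88,0,0,1.5],
    [3.33,-5.42,0,0,1.5],
  ],
)

```text
time: 13.42
position: [0.5286, -0.1054, 0.0976]
tool_rot: [0.0, 1.0, -0.0, 0.001]
ft_force: [2.4, 2.7, 1.1]
grip_width: 0.0232
```

Run:
```python
from h import *
o=robot.get_obs();print(o['position'],o['ft_force'],o['moment'],o['grip_width'])
shot('scene','s6')
crop('s6',200,200,300,320,5,'s6c')
```

```text
[ 0.52859731 -0.10544521  0.09764677] [2.42093498 2.72140675 1.09468804] [ 0.65372529 -0.42299077 -0.02675335] 0.023190473813541324
```

View pics/s6c.png

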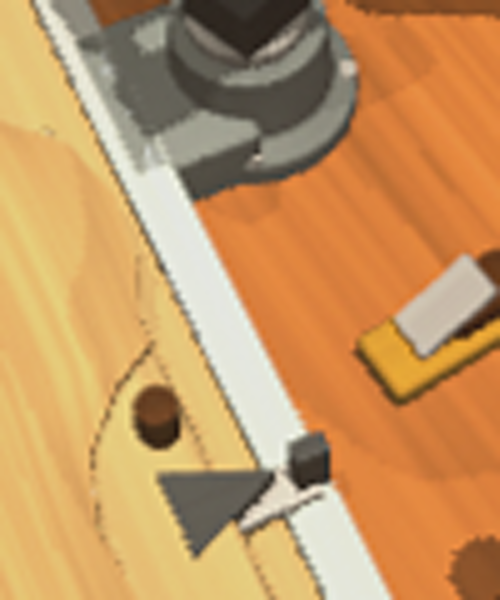

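The pointer tip at (275,473) now points straight at the blade at (308,460). I'll release, lift away and verify.

Request:
arm_command(
  targets=[
    [0,0,0,0,5],
    [0,0,0,0,5],
    [0,0,0,0,5],
    [0,0,0,0,5],
    [0,0,0,0,5],
  ],
)

```text
time: 14.1
position: [0.5287, -0.1042, 0.0974]
tool_rot: [-0.0, 1.0, 0.0, -0.0]
ft_force: [0.8, 0.0, -0.5]
grip_width: 0.0497
```

Request:
arm_command(
  targets=[
    [0,0,-2,0,5],
    [0,0,-5,0,5],
    [0,0,-9,0,5],
    [0,0,-13,0,5],
    [0,0,-13,0,5],
  ],
)

```text
time: 14.72
position: [0.5309, -0.1051, 0.2309]
tool_rot: [-0.0, 1.0, -0.002, 0.004]
ft_force: [0.5, -0.2, 0.5]
grip_width: 0.05
```

Request:
arm_command(
  targets=[
    [3,-5,0,0,5],
    [6,-10,0,0,5],
    [9,-15,0,0,5],
    [9,-20,0,0,5],
    [9,-25,0,0,5],
  ],
)

```text
time: 15.35
position: [0.4377, -0.3553, 0.2264]
tool_rot: [0.0, 1.0, 0.001, -0.001]
ft_force: [0.8, -0.0, 0.1]
grip_width: 0.0502
```

Run:
```python
from h import *
o=robot.get_obs();print(o['position'],o['ft_force'],o['grip_width'],o['time'])
shot('scene','s7');shot('top','t7')
crop('t7',130,120,400,250,2.9,'t7c');crop('s7',190,110,340,330,2.7,'s7c')
```

```text
[ 0.43767253 -0.35533318  0.22640996] [ 0.84225969 -0.04318745  0.07235664] 0.050219322069515133 15.35
```

View pics/t7c.png

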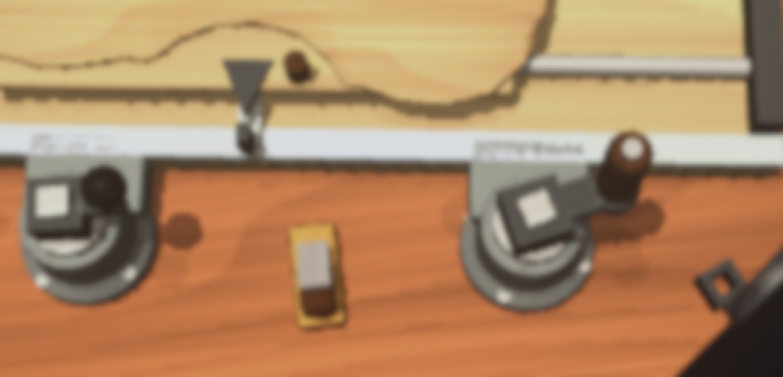

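View pics/s7c.png

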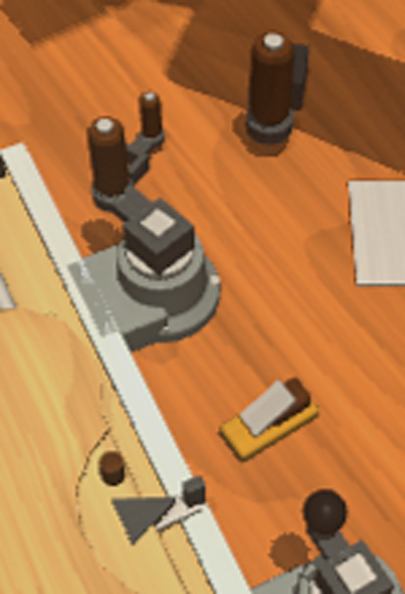

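In both views the pointer is in line with the blade: top crop (247,112) against (248,135). I'll check the crank height, then hand in.

Run:
```python
from h import *
d=np.array([.034,.257]);d/=np.linalg.norm(d)
print('griptop',px('t7',130+631/2.9,120+148/2.9),px('s7',190+105/2.7,110+125/2.7))
print('shaft',px('t7',130+537/2.9,120+207/2.9),'hub',px('t7',130+515/2.9,120+195/2.9))
print('ptr',atz('t7',130+247/2.9,120+113/2.9,.045)[:2]@d,'blade',atz('t7',130+247/2.9,120+128/2.9,.057)[:2]@d,atz('t0',213.9,163.9,.057)[:2]@d)
print('ball',px('t7',130+103/2.9,120+187/2.9))
print(robot.hand_in())
```

```text
griptop [ 0.52728976 -0.10540083  0.14200242] [ 0.52534025 -0.10466976  0.14089184]
shaft [ 0.51943696 -0.06230121  0.08349419] hub [ 0.52787269 -0.05163594  0.08213816]
ptr 0.1705360327203567 blade 0.16817130566722263 0.17028449257022665
ball [0.54801182 0.16168763 0.11149239]
the job is handed in; nothing more can be done
None
```

I gripped the tall wooden grip of the long crank and wound it clockwise 3¾ turns. I then opened the gripper, lifted clear and handed the job in at about 15 s of the 72 s allowed. The hand-in reports no verdict.

Last checks, made after the arm had withdrawn:
- **Pointer and blade:** they are in line in both the top and scene views. The pointer is 0.3 to 2.4 mm from the blade along the travel, depending on which picture the blade is read from; the limit is 10 mm.
- **Long crank:** it still sits down on its square shaft end. The hub top reads 82 mm and the grip top 141–142 mm, about the same as at the start.
- **Ball-knob crank:** the knob reads at the same position as in the first picture, so it has not turned.
- **Forces:** the largest wrist-force component I saw was about 15 N, sideways, while turning. I saw no contact with the cradle or the gauge.

One check disagreed along the way: an early coarse reading of the pointer in the scene view was about 4 mm off from the top view. I relied on the later enlarged views for the final turns.

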